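Set the tart press to its new stroke

TASK

Another base disc has been put into the tart press, so its stroke must be found again: press the lever's paddle down until you feel the resistance clearly firm up, hold it there for a moment with about 15 N (never more than 22 N), and let the lever come back up. The trailing pointer on the gauge strip then shows how far the stroke went: slide the depth stop by its knob until its blade is level with the pointer's blade, and let go. Do not touch the pointer, and leave the things standing around where they are.

Things in the scene. Friction and masses are not known exactly. Their poses are not given: they have to be found in the camera images.
- press: bench tart press, fixed, place and yaw vary: grey base 290 x 250 mm, 20 mm high, with a rear post, a steel mould cup and a gauge strip on its left. Origin: under the mould cup's axis, on the worktop. +x runs from the lever's paddle to the post, +y to the gauge strip. The lever lies in its x-z plane; bracket, die rod and post (within 32 mm of it, up to 195 mm high) stand behind the paddle
- lever (a joint): lever angle, rad: 0 at rest (arm leans 0.30 up from level), grows as the paddle is pressed down, end at 0.56; a light spring lifts it again. At the paddle the free stroke takes about 2 to 6 N; where the die lands on the disc hidden in the cup, resistance firms up, rising about 1.5 N per mm of paddle travel. That angle cannot be seen and varies, about 0.18 to 0.40. Firm press: 12 to 18 N
- lever_pad (a point): middle of the upper face of the lever's black paddle (70 mm along the arm, 46 mm across, 16 mm thick); it moves with the lever, about 215 mm high at rest and about 120 mm when pressed fully
- pointer_tip (a point): blade end of the trailing pointer: dark steel block (10 x 16 x 13 mm, top 40 mm above the worktop, its middle 26.5 mm in press -y of this point) in the inner slot of the gauge strip, blade towards the outer slot. The lever's push rod shoves it along press +x (100 mm per rad of lever) and it stays there, marking the longest stroke. The robot must not touch it
- stop_tip (a point): blade end of the depth stop: black carriage (26 x 26 x 10 mm) with an upright round knob in the outer slot of the gauge strip. Its blade points in press -y and passes 2 mm beside the pointer's blade tip. The stop slides along press x over 74 mm with about 2 N of friction, stays where it is left, and starts near the robot's end of the slot
- stop_knob (a point): middle of the depth stop's black knob, the place to grasp: 20 mm diameter, 36 mm high, this point 59 mm above the worktop; 23.5 mm in press +y of the stop's blade tip, at the same press x. Best grasped from above with the fingers on its -x and +x sides
- shaker: a sugar shaker, 44 mm diameter, 90 mm high, loose, beside the press on its right; leave alone. Origin under its centre
- lids: a low stack of black cup lids, 86 mm diameter, 39 mm high, loose, behind the post of the press; leave alone. Origin under its centre
- tub: a spread tub, 72 mm wide, 71 mm high, loose, right of the press; leave alone. Origin under its centre
- lever_pin (a point): middle of the level hinge pin of the lever, 150 mm above the worktop, 90 mm in press +x of the cup's axis; the pin runs along press y. The middle of the paddle swings about it at a radius of 210 mm

How it is judged:
On the way, in this order (a step that is already met when the one before it is completed fails the run):
1. the lever is pressed past its free stroke and held firm: over 10 N at the paddle (contact force between the fingers and lever above 10 N), for 0.3 s.
2. the lever is back up and the depth stop's blade is level with the pointer's (x of stop_tip in the frame of pointer_tip between -0.004 and 0.004 m and value of joint lever below 0.06 rad), for 0.2 s.
At the end, for the whole second after the job is handed in: the depth stop's blade is within 4 mm of the pointer's along the strip, the pointer marks the stroke that was pressed (it has been pushed more than 6 mm), and the lever is back up (below 0.06 rad) (all of step 2 and distance of pointer_tip from where it was at the start of the episode above 0.006 m); the robot touches nothing.
It fails at once if the lever is loaded with more than 22 N (contact force between any of the fingers, the arm and lever above 22 N).
It fails at once if the robot touches the trailing pointer (contact force between any of the fingers, the arm and pointer above 0.5 N).
It fails at once if a bystander is moved by more than 20 mm (distance of any of shaker, lids, tub from where it was at the start of the episode above 0.02 m).
It also fails if it takes over 64 s, if anything falls off the work surface, if the arm or the gripper's body presses on something with over 40 N, if the wrist force passes 120 N, or if a joint passes its speed limit or range.

ROBOT

A 7-joint arm with a two-finger parallel gripper is mounted at the origin on a cart in front of the work surface, level with it; the furniture and walls round the work are solid. World frame = base frame: x ahead of the robot, y to its left, z up, the work surface at z = 0. Lengths are in m, angles in rad, forces in N, time in s.
With the tool pointing down it reaches from about 0.4 to 0.85 m from the base axis. Payload 4.5 kg.
Tool frame: the origin (TCP) lies at the centre of the arm's flange, where the gripper is bolted on; the fingertips stand 173 mm ahead of it and the grasp point (between the pads) lies 155 mm ahead of it (finger_overhang is the distance from the TCP to the fingertips, in m); y points along the fingers, z is the direction in which the jaws open and shut, and the axes are right-handed (so a half turn about y gives the same grasp; the last joint's range is limited). The gripper opens to 85 mm and grips with 20 to 120 N. Pads are 22 mm wide; open, the fingers measure 114 mm over their backs; the gripper's body (76 mm by 85 mm) begins 54 mm behind the grasp point. The pads swing forward as they close: fully open they stand 13 mm farther back than shut.
Start: joints at [-1.066, 0.689, -0.195, 1.565, 0.157, 0.902, -0.215], TCP at [0.283, 0.557, 0.405] pointing down, gripper open.
Joint ranges: [-3.01, 3.01], [-0.46, 2.08], [-1.47, 1.51], [0.13, 2.56], [-1, 4.14], [0.04, 2.09], [-2.66, 2.66]. Speed limits (rad/s): [2.57, 2.57, 3.14, 3.14, 3.14, 3.14, 3.14].

INTERFACE

Orientations are given as a unit quaternion [x, y, z, w].
In Python, from plant import * gives the robot as it stands. The module is installed in compiled form; this text tells all that it offers.
- The arm moves only by the tool play_rows, never from a script. Its argument "commands" is a list of rows, each an object with "dp": the shift along the world's x, y, z in mm, a list of three; "delta_rot": the turn, a rotation vector about the world's x, y, z in degrees, a list of three; "hand": the closure, from -1 (fully open) to 1 (shut). A call has 1 to 5 rows; each row shifts and turns the pose as measured when the row begins; what a row does not reach is not made up. A row lasts 1/8 s, in which the tool goes at most 62.5 mm and 10.7 degrees, less where a joint would pass 70% of its speed; a pose out of reach is approached as far as the arm can. A call with a gripper value outside its range is refused whole. The fingers move at their own pace and stop on an object; the grip force is fixed at half the most. Time passes only in rows, so rows that do not move let the fingers close. It gives the time, the measured TCP pose, the force and the opening at its end, in the units of the state.
- get_obs(): the state, without advancing time (a new reading comes with each control period).
- get_image(name): name is "side" or "top"; returns a dict with "color" (420x560x3 uint8, blue, green, red), "camera_matrix" (3x3 intrinsics, pixels), "camera_from_world" (4x4, takes a point from world to camera coordinates). Camera axes: x right, y down, z forward; pixel columns grow to the right and rows downward; lengths in m; the calibration is good to about 2 mm. A picture is of the moment at which its call begins. There is no depth.
- sign_off(): hands the job in, once; it reports no verdict.
The state is a dict: "clock": time; "q": joint angles; "qd": joint speeds; "joint_efforts": joint torques, N m; "ee_pos": TCP position; "orientation": TCP orientation; "contact_force": force on the tool from outside, world axes, zero at the start; "wrist_torque": the same for the moment, N m; "width": finger opening in m.
Only numpy, scipy, OpenCV 4.12 (cv2) and the standard library are available. Lean on these libraries where they do the work, as an engineer would, in place of code of your own. Each camera call takes 0.05 s, during which the arm holds its last target. There are 200 camera calls.

## Working session

There is one attempt and no reset: what is moved stays moved. The work goes in short steps, Python scripts to look and compute and a tool call to move; the robot and the scene stay as the last step left them, time stands still between calls to the robot, and variables do not carry over. Pictures are saved under pics/ and viewed, about 8 in all and at most 12, crops included, and the job is handed in when it is done.

Besides the shell and the picture viewer there is one more tool, called after "Call:" as name([rows], argument=value, ...), one row to a line, values as JSON. play_rows: Moves the arm, as the interface text tells. Its arguments: {"type":"object","properties":{"commands":{"type":"array"}},"required":["commands"]}

```bash
mkdir -p pics; python3 - <<'E'
from plant import *
import cv2
o=get_obs();print(o)
for n in("top","side"):
    r=get_image(n);cv2.imwrite(f"pics/{n}0.png",r["color"]);print(n,r["camera_matrix"].tolist(),r["camera_from_world"].round(4).tolist())
E
```

```text
{'clock': 0.0, 'q': array([-1.06620566,  0.69001251, -0.19451689,  1.56635588,  0.1572941 ,
        0.90247865, -0.21510704]), 'qd': array([-0.00174185,  0.00061784, -0.00097815, -0.00016905,  0.00067142,
       -0.00124453, -0.00132796]), 'joint_efforts': array([-2.68309168e-04, -5.39600730e+01, -1.26676776e+00, -1.58539224e+01,
        9.08787071e-03,  9.23222455e-03,  2.26715048e-05]), 'ee_pos': array([0.28336742, 0.55670101, 0.40386285]), 'orientation': array([ 0.68826174, -0.16500077,  0.16477926, -0.68696311]), 'contact_force': array([-0.37544522, -0.63949047,  0.1778208 ]), 'wrist_torque': array([ 0.0189335 , -0.0376243 , -0.03731297]), 'width': 0.08515751924322355}
top [[511.3330927757411, 0.0, 283.7262549867645], [0.0, 511.3330927757411, 217.57343161080186], [0.0, 0.0, 1.0]] [[0.0265, -0.9996, 0.0083, 0.0744], [-0.9969, -0.027, -0.0734, 0.6024], [0.0736, -0.0063, -0.9973, 1.2762], [0.0, 0.0, 0.0, 1.0]]
side [[407.1102969744068, 0.0, 284.7589541070028], [0.0, 407.1102969744068, 208.7548701372686], [0.0, 0.0, 1.0]] [[0.8825, -0.4699, 0.019, -0.4874], [-0.2866, -0.5695, -0.7704, 0.3294], [0.3728, 0.6744, -0.6373, 0.7107], [0.0, 0.0, 0.0, 1.0]]
```

View pics/top0.png

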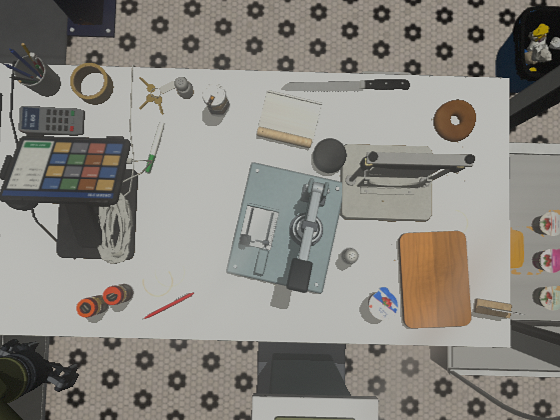

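View pics/side0.png

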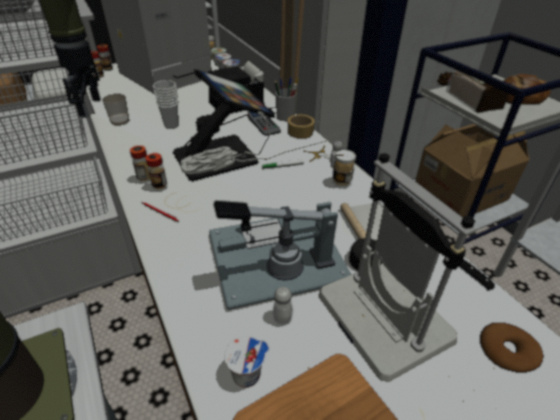

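The top view shows the press at about (287,228), the paddle at (300,275) and the gauge strip at (260,235). The side view shows the lever with its paddle at (233,211). I'll zoom in next.

```bash
python3 - <<'E'
import cv2
a=cv2.imread("pics/top0.png")[155:305,220:350]
cv2.imwrite("pics/c1.png",cv2.resize(a,None,fx=4,fy=4,interpolation=cv2.INTER_CUBIC))
E
```

```text
(no output)
```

View pics/c1.png

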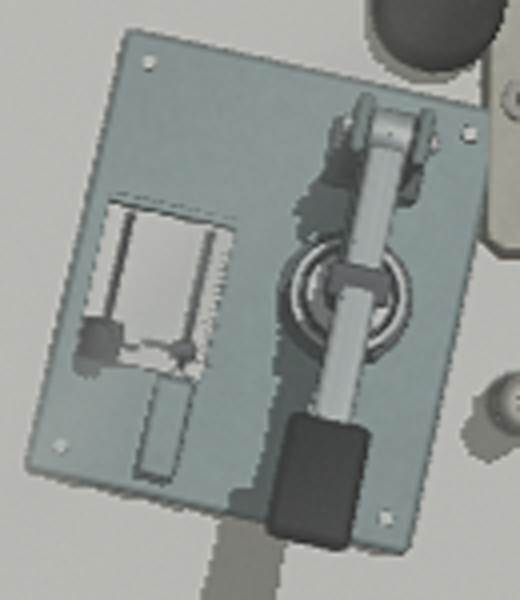

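The crop shows base corners at (126,32), (490,108), (408,552) and (28,468), the paddle centre near (320,482), the hinge near (390,130), the stop at (100,340) with its blade pointing right, and the pointer at (183,350).

```bash
cat > h.py <<'E'
from plant import *
import cv2, numpy as np
from scipy.spatial.transform import Rotation as R
def ray(r,uv,z):
    K=r["camera_matrix"];T=r["camera_from_world"];Rm=T[:3,:3];c=-Rm.T@T[:3,3]
    d=Rm.T@np.linalg.inv(K)@[*uv,1]; return c+d*(z-c[2])/d[2]
def proj(r,p):
    T=r["camera_from_world"];q=r["camera_matrix"]@(T[:3,:3]@p+T[:3,3]);return q[:2]/q[2]
E
python3 - <<'E'
from h import *
r=get_image("top")
f=lambda u,v,z:ray(r,((u+.5)/4-.5+220,(v+.5)/4-.5+155),z)
C=[f(126,32,.02),f(490,108,.02),f(408,552,.02),f(28,468,.02)]
for c in C:print(c.round(4))
v=lambda a:np.degrees(np.arctan2(a[1],a[0]))
print("yaw",v(C[0]-C[3]),v(C[1]-C[2]),v(C[0]-C[1])-90,v(C[3]-C[2])-90,[np.linalg.norm(C[i]-C[i-1]) for i in range(4)])
pad=f(320,482,.213);pin=f(392,132,.158);print("pad",pad,"pin",pin,"yaw",v(pin-pad),np.linalg.norm((pin-pad)[:2]))
print("cup",f(350,290,.065))
yaw=np.radians(-12.3)
ex=np.array([np.cos(yaw),np.sin(yaw),0]);ey=np.array([-ex[1],ex[0],0])
for y in [np.radians(d) for d in(-11,-12,-13)]:
    e=np.array([np.cos(y),np.sin(y),0]);print(pad+e*.1106, pin-e*.09)
print("stop base",f(100,337,.04),"ptr",f(183,352,.04))
E
```

```text
[0.7391 0.1777 0.02  ]
[ 0.6965 -0.0563  0.02  ]
[ 0.4136 -0.0098  0.02  ]
[0.4599 0.2308 0.02  ]
yaw -10.755597000297932 -9.339036295950242 -10.310695632545304 -10.89098932231471 [np.float64(0.2842254223330224), np.float64(0.23792460228534365), np.float64(0.28673947874444544), np.float64(0.24500663736232398)]
pad [0.46317325 0.05436983 0.213     ] pin [0.66074784 0.0158746  0.158     ] yaw -11.02532306988841 0.20128984327776192
cup [0.57508087 0.03285834 0.065     ]
[0.57174122 0.03326636 0.213     ] [0.57240139 0.0330474  0.158     ]
[0.57135638 0.0313748  0.213     ] [0.57271455 0.03458665 0.158     ]
[0.57093858 0.02949025 0.213     ] [0.57305453 0.03612019 0.158     ]
stop base [0.5429594 0.186726  0.04     ] ptr [0.5350001  0.13474253 0.04      ]
```

```bash
cat >> h.py <<'E'
YAW=np.radians(-10.7);EX=np.array([np.cos(YAW),np.sin(YAW),0]);EY=np.array([-EX[1],EX[0],0]);O=np.array([.572,.033,0])
def rotd(yaw=YAW):
    Rm=R.from_quat(get_obs()["orientation"]).as_matrix();b=None
    for s in(1,-1):
        z=s*np.array([np.cos(yaw),np.sin(yaw),0]);y=np.array([0,0,-1.]);D=np.column_stack([np.cross(y,z),y,z])
        v=np.degrees(R.from_matrix(D@Rm.T).as_rotvec())
        if b is None or np.linalg.norm(v)<np.linalg.norm(b):b=v
    return b
E
python3 - <<'E'
from h import *
o=get_obs();print(R.from_quat(o["orientation"]).as_matrix().round(3));print(rotd())
t=O-.118*EX;t[2]=.40;print("dp",(t-o["ee_pos"])*1e3,t)
r=get_image("top")
for z in(.04,.077):
  p=ray(r,((100.5)/4-.5+220,(337.5)/4-.5+155),z)-O;print(z,p@EX,p@EY)
p=ray(r,((183.5)/4-.5+220,(352.5)/4-.5+155),.04)-O;print("ptr",p@EX,p@EY)
E
```

```text
[[ 0.891 -0.001  0.454]
 [-0.454 -0.001  0.891]
 [ 0.    -1.    -0.001]]
[ 4.39686374e-02 -7.68481098e-02 -7.37281468e+01]
dp [ 172.64425535 -501.86663993   -4.04741468] [0.45605169 0.05490866 0.4       ]
0.04 -0.05707744664476598 0.1456612614447302
0.077 -0.05769670212445507 0.14294943480583458
ptr -0.05524676973146975 0.09310386855521657
```

Call:
play_rows([
  {"dp":[18,-50,8],"delta_rot":[0,0,-8],"hand":1},
  {"dp":[18,-50,8],"delta_rot":[0,0,-8],"hand":1},
  {"dp":[18,-50,8],"delta_rot":[0,0,-8],"hand":1},
  {"dp":[18,-50,0],"delta_rot":[0,0,-8],"hand":1},
  {"dp":[18,-50,0],"delta_rot":[0,0,-8],"hand":1},
])

```text
clock: 0.82
ee_pos: [0.3725, 0.3036, 0.4279]
orientation: [-0.586, 0.395, -0.393, 0.588]
contact_force: [1.2, 0.1, -0.4]
width: -0.0001
```

Call:
play_rows([
  {"dp":[18,-50,0],"delta_rot":[0,0,-8],"hand":1},
  {"dp":[18,-50,0],"delta_rot":[0,0,-8],"hand":1},
  {"dp":[18,-50,0],"delta_rot":[0,0,-8],"hand":1},
  {"dp":[15,-50,0],"delta_rot":[0,0,-8],"hand":1},
  {"dp":[10,-40,0],"delta_rot":[0,0,-2],"hand":1},
])

```text
clock: 1.45
ee_pos: [0.4535, 0.0548, 0.4286]
orientation: [0.438, -0.553, 0.554, -0.442]
contact_force: [-0.2, 0.7, -0.1]
width: -0.0001
```

```bash
cat > st.py <<'E'
from h import *
import sys
o=get_obs();a=float(sys.argv[1]);b=float(sys.argv[2]);z=float(sys.argv[3]) # target in press frame
t=O+a*EX+b*EY;t[2]=z
print(o["clock"],o["ee_pos"].round(4),o["contact_force"].round(2),o["width"].round(4),"rot",rotd().round(2),"dp",((t-o["ee_pos"])*1e3).round(1))
d=o["ee_pos"]-O;print("press xy",d@EX,d@EY)
E
python3 st.py -.115 0 .41
```

```text
Traceback (most recent call last):
  File "st.py", line 5, in <module>
    print(o["clock"],o["ee_pos"].round(4),o["contact_force"].round(2),o["width"].round(4),"rot",rotd().round(2),"dp",((t-o["ee_pos"])*1e3).round(1))
                                                                      ^^^^^^^^^^^^^^^^
AttributeError: 'float' object has no attribute 'round'
```

```bash
sed -i 's/o\["width"\].round(4)/round(o["width"],4)/' st.py; python3 st.py -.115 0 .395
python3 - <<'E'
from h import *
r=get_image("side");cv2.imwrite("pics/s1.png",cv2.resize(r["color"][90:310,180:380],None,fx=3,fy=3)[:600])
E
```

```text
1.45 [0.4535 0.0548 0.4286] [-0.17  0.67 -0.13] -0.0001 rot [-0.23  0.3   2.32] dp [  5.5  -0.5 -33.6]
press xy -0.12046629290981777 -0.0005375569370105679
```

View pics/s1.png

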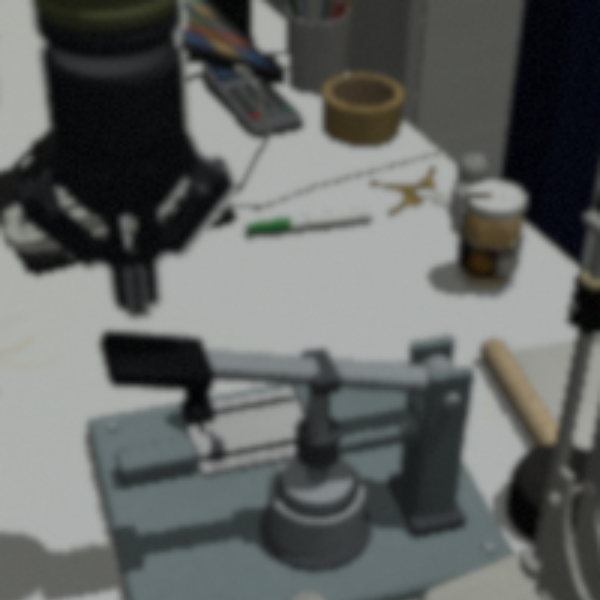

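The shut fingertips at (135,312) hang just above the paddle at (155,350), well clear of the post. I'll go down to contact.

Call:
play_rows([
  {"dp":[5,0,-15],"delta_rot":[0,0,2.3],"hand":1},
  {"dp":[0,0,-12],"delta_rot":[0,0,0],"hand":1},
  {"dp":[0,0,-5],"delta_rot":[0,0,0],"hand":1},
  {"dp":[0,0,-4],"delta_rot":[0,0,0],"hand":1},
])

```text
clock: 2.0
ee_pos: [0.4592, 0.0484, 0.3919]
orientation: [0.446, -0.545, 0.548, -0.45]
contact_force: [-1.6, 0.4, 1.8]
width: -0.0004
```

Call:
play_rows([
  {"dp":[0,0,-5],"delta_rot":[0,0,0],"hand":1},
  {"dp":[0,0,-5],"delta_rot":[0,0,0],"hand":1},
])

```text
clock: 2.25
ee_pos: [0.4588, 0.0492, 0.3817]
orientation: [0.447, -0.545, 0.548, -0.45]
contact_force: [-2.2, -0.7, 1.1]
width: 0.0001
```

Call:
play_rows([
  {"dp":[0,0,-5],"delta_rot":[0,0,0],"hand":1},
  {"dp":[0,0,-5],"delta_rot":[0,0,0],"hand":1},
])

```text
clock: 2.5
ee_pos: [0.4586, 0.0495, 0.3713]
orientation: [0.447, -0.545, 0.548, -0.451]
contact_force: [-1.9, -0.2, 3.0]
width: -0.0002
```

Call:
play_rows([
  {"dp":[-0.5,1,-5],"delta_rot":[0,0,0],"hand":1},
  {"dp":[-0.5,1,-5],"delta_rot":[0,0,0],"hand":1},
])

```text
clock: 2.75
ee_pos: [0.4573, 0.0508, 0.3606]
orientation: [0.447, -0.545, 0.548, -0.45]
contact_force: [-1.8, -2.2, 4.1]
width: 0.0002
```

Call:
play_rows([
  {"dp":[-0.5,1,-4],"delta_rot":[0,0,0],"hand":1},
  {"dp":[-0.5,1,-4],"delta_rot":[0,0,0],"hand":1},
])

```text
clock: 3.0
ee_pos: [0.4565, 0.0523, 0.352]
orientation: [0.447, -0.545, 0.549, -0.45]
contact_force: [-1.0, -2.6, 4.7]
width: -0.0
```

Call:
play_rows([
  {"dp":[0,0,-3],"delta_rot":[0,0,0],"hand":1},
])

```text
clock: 3.12
ee_pos: [0.4563, 0.0523, 0.3487]
orientation: [0.447, -0.545, 0.549, -0.449]
contact_force: [-2.4, -0.9, 3.5]
width: 0.0002
```

Call:
play_rows([
  {"dp":[0,0,-3],"delta_rot":[0,0,0],"hand":1},
])

```text
clock: 3.25
ee_pos: [0.4561, 0.0524, 0.3454]
orientation: [0.447, -0.546, 0.548, -0.449]
contact_force: [-1.7, -1.6, 3.4]
width: 0.0
```

Call:
play_rows([
  {"dp":[0,0,-3],"delta_rot":[0,0,0],"hand":1},
])

```text
clock: 3.38
ee_pos: [0.4558, 0.0525, 0.3422]
orientation: [0.447, -0.546, 0.548, -0.449]
contact_force: [-1.3, -1.6, 3.6]
width: -0.0001
```

Call:
play_rows([
  {"dp":[0,0,-3],"delta_rot":[0,0,0],"hand":1},
])

```text
clock: 3.5
ee_pos: [0.4557, 0.0525, 0.3389]
orientation: [0.447, -0.546, 0.548, -0.449]
contact_force: [-2.0, -0.9, 2.9]
width: -0.0001
```

Call:
play_rows([
  {"dp":[0,0,-3],"delta_rot":[0,0,0],"hand":1},
])

```text
clock: 3.62
ee_pos: [0.4555, 0.0525, 0.3358]
orientation: [0.447, -0.546, 0.548, -0.449]
contact_force: [-2.6, -2.0, 6.6]
width: 0.0001
```

Call:
play_rows([
  {"dp":[0,0,-2],"delta_rot":[0,0,0],"hand":1},
])

```text
clock: 3.75
ee_pos: [0.4554, 0.0525, 0.3338]
orientation: [0.447, -0.546, 0.548, -0.449]
contact_force: [-2.3, -1.3, 8.2]
width: -0.0001
```

Call:
play_rows([
  {"dp":[0,0,-2],"delta_rot":[0,0,0],"hand":1},
])

```text
clock: 3.88
ee_pos: [0.4554, 0.0525, 0.3321]
orientation: [0.447, -0.546, 0.548, -0.449]
contact_force: [-3.1, -1.3, 11.6]
width: 0.0
```

Call:
play_rows([
  {"dp":[0,0,-2],"delta_rot":[0,0,0],"hand":1},
])

```text
clock: 4.0
ee_pos: [0.4553, 0.0525, 0.3305]
orientation: [0.447, -0.546, 0.548, -0.449]
contact_force: [-4.4, -1.6, 13.0]
width: -0.0001
```

Call:
play_rows([
  {"dp":[0,0,-1.2],"delta_rot":[0,0,0],"hand":1},
])

```text
clock: 4.12
ee_pos: [0.4552, 0.0524, 0.3298]
orientation: [0.447, -0.546, 0.548, -0.449]
contact_force: [-4.2, -1.4, 14.1]
width: 0.0001
```

Call:
play_rows([
  {"dp":[0,0,0],"delta_rot":[0,0,0],"hand":1},
  {"dp":[0,0,0],"delta_rot":[0,0,0],"hand":1},
])

```text
clock: 4.38
ee_pos: [0.455, 0.0523, 0.3309]
orientation: [0.446, -0.546, 0.548, -0.449]
contact_force: [-3.0, -1.5, 10.8]
width: 0.0001
```

Call:
play_rows([
  {"dp":[0,0,0],"delta_rot":[0,0,0],"hand":1},
  {"dp":[0,0,0],"delta_rot":[0,0,0],"hand":1},
])

```text
clock: 4.62
ee_pos: [0.4549, 0.0522, 0.3319]
orientation: [0.446, -0.546, 0.548, -0.45]
contact_force: [-3.6, -2.2, 10.2]
width: 0.0002
```

It relaxes with zero rows, so I'll hold it with a small downward command each row.

Call:
play_rows([
  {"dp":[0,0,-2.5],"delta_rot":[0,0,0],"hand":1},
  {"dp":[0,0,-1.3],"delta_rot":[0,0,0],"hand":1},
])

```text
clock: 4.88
ee_pos: [0.4547, 0.0522, 0.3293]
orientation: [0.445, -0.546, 0.548, -0.45]
contact_force: [-4.0, -0.7, 14.0]
width: 0.0
```

Call:
play_rows([
  {"dp":[0,0,-1],"delta_rot":[0,0,0],"hand":1},
  {"dp":[0,0,-1],"delta_rot":[0,0,0],"hand":1},
])

```text
clock: 5.12
ee_pos: [0.4544, 0.052, 0.3288]
orientation: [0.445, -0.546, 0.549, -0.45]
contact_force: [-4.5, -2.3, 15.1]
width: -0.0001
```

Call:
play_rows([
  {"dp":[0,0,-1],"delta_rot":[0,0,0],"hand":1},
  {"dp":[0,0,-1],"delta_rot":[0,0,0],"hand":1},
])

```text
clock: 5.38
ee_pos: [0.4542, 0.052, 0.3284]
orientation: [0.444, -0.546, 0.549, -0.451]
contact_force: [-4.4, -1.3, 15.6]
width: 0.0
```

Call:
play_rows([
  {"dp":[0,0,-0.9],"delta_rot":[0,0,0],"hand":1},
  {"dp":[0,0,8],"delta_rot":[0,0,0],"hand":1},
  {"dp":[0,0,15],"delta_rot":[0,0,0],"hand":1},
  {"dp":[0,0,20],"delta_rot":[0,0,0],"hand":1},
  {"dp":[0,0,20],"delta_rot":[0,0,0],"hand":1},
])

```text
clock: 6.0
ee_pos: [0.456, 0.0533, 0.3921]
orientation: [0.443, -0.545, 0.549, -0.453]
contact_force: [0.6, 0.2, -0.4]
width: -0.0002
```

Call:
play_rows([
  {"dp":[0,0,25],"delta_rot":[0,0,0],"hand":1},
  {"dp":[0,0,20],"delta_rot":[0,0,0],"hand":1},
  {"dp":[-10,0,10],"delta_rot":[0,0,0],"hand":1},
  {"dp":[-60,0,0],"delta_rot":[0,0,0],"hand":-1},
  {"dp":[-60,40,0],"delta_rot":[0,0,0],"hand":-1},
])

```text
clock: 6.62
ee_pos: [0.3348, 0.0897, 0.4493]
orientation: [0.437, -0.544, 0.552, -0.457]
contact_force: [1.0, 2.1, 1.1]
width: 0.0357
```

```bash
python3 st.py -.057 .145 .235
python3 - <<'E'
from h import *
r=get_image("top");cv2.imwrite("pics/t2.png",cv2.resize(r["color"][190:290,220:350],None,fx=6,fy=6,interpolation=cv2.INTER_CUBIC))
E
```

```text
6.625 [0.3348 0.0897 0.4493] [0.99 2.1  1.12] 0.0357 rot [-0.52  1.63  0.9 ] dp [ 208.1   96.3 -214.3]
press xy -0.24362949051846444 0.011702408566451057
```

View pics/t2.png

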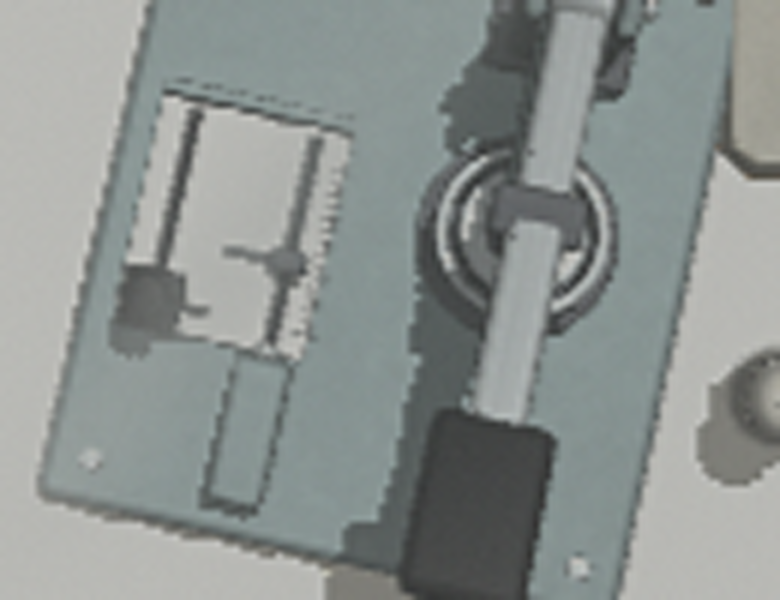

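The pointer has moved: its block is at (287,262) and its blade tip at (225,250). The stop's carriage is at (153,298) with its blade tip at (208,311), and the lever is back up.

```bash
python3 - <<'E'
from h import *
r=get_image("top")
for n,u,v,z in(("ptr tip",225,250,.036),("ptr block",287,262,.04),("stop tip",208,311,.036),("stop car",153,298,.04),("slot in top",318,140,.028),("slot in bot",275,345,.028),("slot out top",197,110,.028),("slot out bot",163,265,.028)):
    p=ray(r,((u+.5)/6-.5+220,(v+.5)/6-.5+190),z);d=p-O;print(n,p.round(4),round(d@EX,4),round(d@EY,4))
E
```

```text
ptr tip [0.563  0.1564 0.036 ] -0.0318 0.1196
ptr block [0.5585 0.1303 0.04  ] -0.0313 0.0931
stop tip [0.5374 0.1627 0.036 ] -0.0581 0.1211
stop car [0.5421 0.1856 0.04  ] -0.0577 0.1443
slot in top [0.6108 0.1191 0.028 ] 0.0221 0.0918
slot in bot [0.5241 0.1346 0.028 ] -0.0659 0.091
slot out top [0.6221 0.1704 0.028 ] 0.0237 0.1443
slot out bot [0.5564 0.1826 0.028 ] -0.0431 0.1441
```

Call:
play_rows([
  {"dp":[30,50,0],"delta_rot":[-0.5,1.6,1],"hand":-1},
  {"dp":[50,30,-10],"delta_rot":[0,0,0],"hand":-1},
  {"dp":[50,10,-40],"delta_rot":[0,0,0],"hand":-1},
  {"dp":[50,5,-45],"delta_rot":[0,0,0],"hand":-1},
  {"dp":[25,0,-40],"delta_rot":[0,0,0],"hand":-1},
])

```text
clock: 7.35
ee_pos: [0.5336, 0.1921, 0.3171]
orientation: [-0.455, 0.541, -0.537, 0.46]
contact_force: [-0.3, -0.4, 0.9]
width: 0.0854
```

```bash
python3 st.py -.058 .1445 .219
```

```text
7.35 [0.5336 0.1921 0.3171] [-0.26 -0.38  0.92] 0.0854 rot [-0.45  0.12 -1.37] dp [  8.3  -6.4 -98.1]
press xy -0.06729745709228797 0.14920687350000217
```

Call:
play_rows([
  {"dp":[8,-6,-25],"delta_rot":[-0.5,0,-1.4],"hand":-1},
  {"dp":[0,0,-35],"delta_rot":[0,0,0],"hand":-1},
  {"dp":[0,0,0],"delta_rot":[0,0,0],"hand":-1},
])

```text
clock: 7.72
ee_pos: [0.5431, 0.185, 0.25]
orientation: [0.452, -0.545, 0.545, -0.45]
contact_force: [-0.8, -0.2, -0.7]
width: 0.0854
```

```bash
python3 st.py -.058 .1445 .219
python3 - <<'E'
from h import *
r=get_image("side");cv2.imwrite("pics/s3.png",cv2.resize(r["color"][130:300,190:360],None,fx=3.5,fy=3.5))
E
```

```text
7.725 [0.5431 0.185  0.25  ] [-0.85 -0.21 -0.74] 0.0854 rot [ 0.15 -0.1   0.12] dp [ -1.3   0.8 -31. ]
press xy -0.056575246682299817 0.1439729363186296
```

View pics/s3.png

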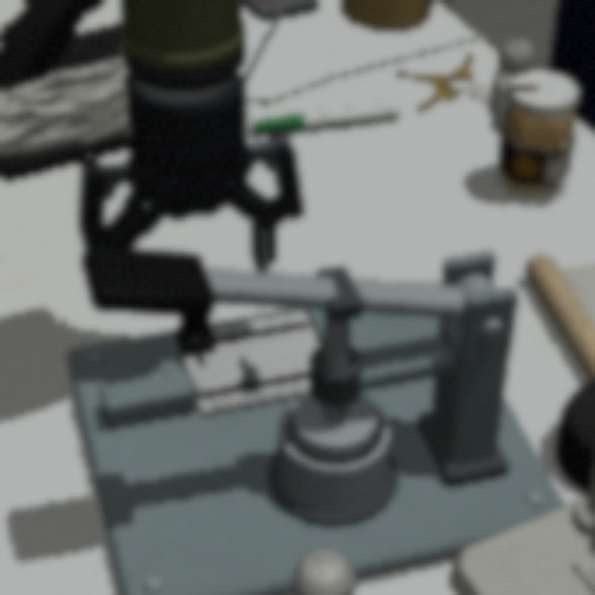

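The open jaws straddle the stop at (190,330), which is hidden behind the paddle, and the pointer at (248,375) is well off to the side. I'll go down and grasp.

Call:
play_rows([
  {"dp":[-1,1,-20],"delta_rot":[0,0,0],"hand":-1},
  {"dp":[0,0,-11],"delta_rot":[0,0,0],"hand":-1},
  {"dp":[0,0,0],"delta_rot":[0,0,0],"hand":-0.2},
  {"dp":[0,0,0],"delta_rot":[0,0,0],"hand":0.2},
  {"dp":[0,0,0],"delta_rot":[0,0,0],"hand":0.4},
])

```text
clock: 8.4
ee_pos: [0.5456, 0.1869, 0.2261]
orientation: [0.447, -0.543, 0.547, -0.455]
contact_force: [0.3, -0.9, 0.6]
width: 0.0323
```

Call:
play_rows([
  {"dp":[0,0,0],"delta_rot":[0,0,0],"hand":1},
  {"dp":[0,0,0],"delta_rot":[0,0,0],"hand":1},
  {"dp":[0,0,0],"delta_rot":[0,0,0],"hand":1},
])

```text
clock: 8.78
ee_pos: [0.5451, 0.187, 0.2266]
orientation: [0.447, -0.543, 0.547, -0.454]
contact_force: [-1.1, 0.8, 0.1]
width: 0.0179
```

```bash
python3 st.py -.0316 .1445 .219
```

```text
8.775 [0.5451 0.187  0.2266] [-1.07  0.79  0.06] 0.0179 rot [-0.16  0.65  0.11] dp [22.7 -6.1 -7.6]
press xy -0.05500308573713168 0.1463189489065252
```

Call:
play_rows([
  {"dp":[5,-1,0],"delta_rot":[0,0,0],"hand":1},
  {"dp":[5,-1,0],"delta_rot":[0,0,0],"hand":1},
  {"dp":[5,-1,0],"delta_rot":[0,0,0],"hand":1},
  {"dp":[5,-1,0],"delta_rot":[0,0,0],"hand":1},
  {"dp":[1,0,0],"delta_rot":[0,0,0],"hand":1},
])

```text
clock: 9.4
ee_pos: [0.5668, 0.1828, 0.2266]
orientation: [0.448, -0.544, 0.546, -0.454]
contact_force: [-1.8, -1.3, 3.2]
width: 0.018
```

```bash
python3 st.py -.0316 .1445 .219
python3 - <<'E'
from h import *
r=get_image("top");cv2.imwrite("pics/t4.png",cv2.resize(r["color"][200:270,225:295],None,fx=8,fy=8,interpolation=cv2.INTER_CUBIC))
E
```

```text
9.4 [0.5668 0.1828 0.2266] [-1.83 -1.3   3.23] 0.018 rot [-0.15  0.5   0.09] dp [ 1.  -2.  -7.6]
press xy -0.03293859099684618 0.14623923750861836
```

View pics/t4.png

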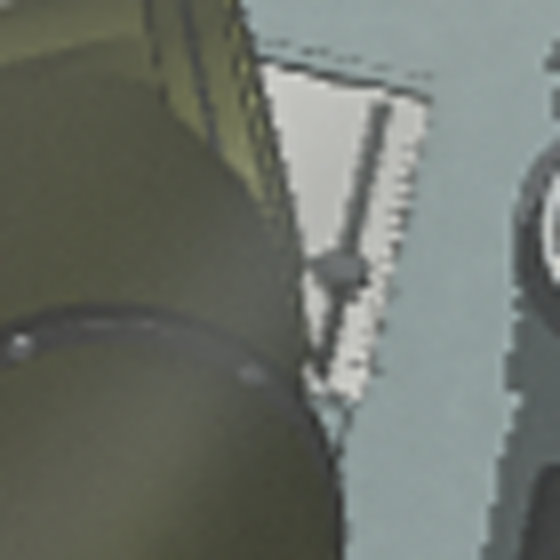

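The arm hides the stop here. I'll nudge it 1 mm, release, retreat and check.

Call:
play_rows([
  {"dp":[1.3,0,0],"delta_rot":[0,0,0],"hand":1},
  {"dp":[0,0,0],"delta_rot":[0,0,0],"hand":0.3},
  {"dp":[0,0,0],"delta_rot":[0,0,0],"hand":-1},
  {"dp":[0,0,0],"delta_rot":[0,0,0],"hand":-1},
  {"dp":[0,0,0],"delta_rot":[0,0,0],"hand":-1},
])

```text
clock: 10.07
ee_pos: [0.5695, 0.1826, 0.2269]
orientation: [0.446, -0.543, 0.547, -0.455]
contact_force: [-0.4, -0.5, 0.6]
width: 0.0822
```

Call:
play_rows([
  {"dp":[0,0,20],"delta_rot":[0,0,0],"hand":-1},
  {"dp":[0,0,40],"delta_rot":[0,0,0],"hand":-1},
  {"dp":[0,0,50],"delta_rot":[0,0,0],"hand":-1},
  {"dp":[-60,10,20],"delta_rot":[0,0,0],"hand":-1},
  {"dp":[-60,10,0],"delta_rot":[0,0,0],"hand":-1},
])

```text
clock: 10.7
ee_pos: [0.4535, 0.2015, 0.3653]
orientation: [0.441, -0.542, 0.55, -0.458]
contact_force: [-0.4, 2.8, -0.3]
width: 0.0855
```

Call:
play_rows([
  {"dp":[-50,30,0],"delta_rot":[0,0,0],"hand":-1},
  {"dp":[-30,40,0],"delta_rot":[0,0,0],"hand":-1},
  {"dp":[0,0,0],"delta_rot":[0,0,0],"hand":-1},
])

```text
clock: 11.08
ee_pos: [0.3671, 0.2736, 0.3701]
orientation: [0.44, -0.543, 0.548, -0.46]
contact_force: [-0.2, -0.3, 0.3]
width: 0.0855
```

```bash
python3 st.py -.0316 .1445 .219
python3 - <<'E'
from h import *
r=get_image("top");cv2.imwrite("pics/t5.png",cv2.resize(r["color"][200:270,225:295],None,fx=8,fy=8,interpolation=cv2.INTER_CUBIC))
E
```

```text
11.075 [0.3671 0.2736 0.3701] [-0.17 -0.28  0.31] 0.0855 rot [-0.72  1.55  0.22] dp [ 200.7  -92.7 -151.1]
press xy -0.24599541066043037 0.19834488041361403
```

View pics/t5.png

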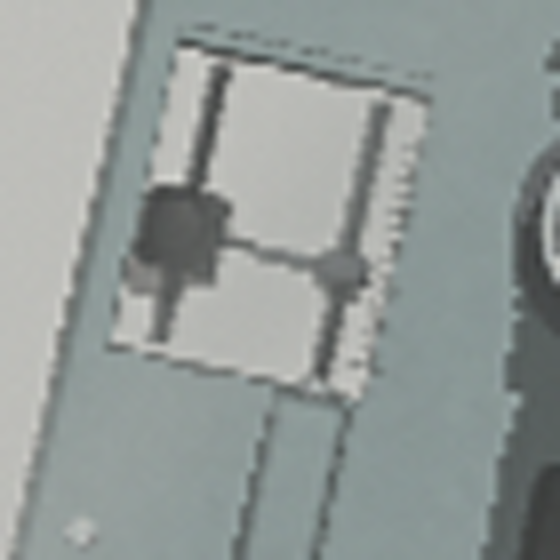

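The blades now look almost in line: the stop blade at about (230,240) and the pointer blade at (300,260). I'll measure the offset to sub-pixel accuracy.

```bash
python3 - <<'E'
from h import *
r=get_image("top");g=np.mean([get_image("top")["color"].mean(2) for _ in range(3)],0)
# dark-ridge centroid per column between carriage (col~254) and block (col~264)
for c in range(251,271):
    col=g[225:240,c]; b=np.percentile(col,80);w=np.clip(b-col-15,0,None);s=w.sum()
    if s>0:
        v=225+(w*np.arange(15)).sum()/s;d=ray(r,(c,v),.036)-O;print(c,round(v,2),int(s),"px",round(d@EX*1e3,2),"py",round(d@EY*1e3,1))
print(g[226:238,252:268].astype(int))
E
```

```text
251 229.7 751 px -31.2 py 135.3
252 227.9 493 px -26.27 py 133.9
253 227.39 274 px -24.47 py 131.7
254 229.89 71 px -30.07 py 127.9
255 230.1 70 px -30.06 py 125.3
256 230.4 84 px -30.26 py 122.7
257 231.39 58 px -32.16 py 119.7
258 231.49 77 px -31.86 py 117.3
259 231.55 84 px -31.48 py 114.8
260 231.59 72 px -31.04 py 112.3
261 232.26 72 px -32.17 py 109.5
262 232.46 80 px -32.12 py 106.9
263 232.49 74 px -31.66 py 104.5
264 233.25 170 px -32.98 py 101.6
265 234.18 250 px -34.73 py 98.7
266 235.38 471 px -37.13 py 95.6
267 235.16 465 px -36.07 py 93.3
268 233.31 120 px -31.01 py 91.8
269 231.61 13 px -26.33 py 90.3
270 230.69 385 px -23.54 py 88.3
[[ 94  91 172 184 182 182 181 181 180 179 179 178 179 178 178 182]
 [ 89 139 181 184 183 181 181 180 180 179 179 179 178 178 179 183]
 [ 89 142 181 184 183 181 180 180 180 179 179 178 178 179 180 165]
 [ 91 130 159 183 186 183 181 180 180 179 180 178 178 179 183 141]
 [ 91 104 103 106 117 174 184 183 183 181 180 180 180 182 185 136]
 [143 179 183 162 134 131 126 127 135 161 166 180 184 151 130 118]
 [142 179 184 183 182 144 128 119 123 118 122 128 120 117 120 121]
 [171 184 182 181 182 179 179 180 181 143 128 129 112 115 120 120]
 [173 183 181 180 180 179 180 180 180 179 179 182 129 111 112 115]
 [174 182 180 180 180 179 179 179 179 180 180 183 143 119 103  96]
 [182 181 181 180 179 179 179 179 179 180 179 181 183 145 101  89]
 [181 181 180 179 179 179 179 178 179 180 179 180 183 165 114  94]]
```

```bash
python3 - <<'E'
from h import *
a=cv2.imread("pics/top0.png");b=get_image("top")["color"]
d=cv2.absdiff(a,b).max(2)
for n,(x0,x1,y0,y1) in dict(paddle=(280,320,255,300),shaker=(335,365,240,275),lids=(308,350,133,175),tub=(360,405,280,325)).items():print(n,d[y0:y1,x0:x1].max(),(d[y0:y1,x0:x1]>30).sum())
sign_off()
E
```

```text
paddle 9 0
shaker 65 34
lids 9 0
tub 10 0
the job is handed in; nothing more can be done
```

```bash
python3 - <<'E'
from h import *
a=cv2.imread("pics/top0.png")
try: b=get_image("top")["color"]
except Exception as e: raise SystemExit(e)
c=lambda i:cv2.resize(i[235:285,325:375],None,fx=6,fy=6)
cv2.imwrite("pics/sh.png",np.hstack([c(a),c(b)]))
E
```

```text
the job is handed in; nothing more can be done
```

The stroke was found and pressed, the depth stop was slid level with the pointer, and the job is handed in. One last check, on the shaker, is unresolved.

- **Press:** the resistance firmed up after about 50 mm of paddle travel. I held it for roughly 0.6 s at 14–15.6 N. The highest vertical reading was 15.6 N (about 16.3 N in total), under the 22 N limit. Then the lever came back up.
- **Pointer:** it was pushed about 24 mm along the strip, and the gripper stayed well clear of it.
- **Depth stop:** I gripped the knob, slid it about 25 mm and let go. The last image puts its blade about 1.5 mm further along (+x) than the pointer's, within the 4 mm allowed. One pixel is about 2.4 mm there, so that figure is good to roughly 1 mm.
- **End state:** the first and last top images show no change at the paddle (lever up), the lids or the tub.
- **Unresolved:** the shaker's patch showed 34 changed pixels. The robot never worked near it and I felt no contact, so I can't say whether it was a lighting change or a small shift. I handed in within the same script before looking at it, and the cameras were off afterwards.

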